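Unlock the permeability rig and open its valve to the set flag

ROBOT

A 7-joint arm with a two-finger parallel gripper is mounted at the origin on the work surface. World frame = base frame: x ahead of the robot, y to its left, z up, the work surface at z = 0. Lengths are in m, angles in rad, forces in N, time in s.
With the tool pointing down it reaches from about 0.425 to 0.875 m from the base axis. Payload 4.7 kg.
Tool frame: the origin (TCP) lies at the very end of the fingers, on their centre line; the grasp point (between the pads) lies 19 mm behind it (grip_point_offset is the distance from the TCP to the grasp point, in m); x points along the fingers, z is the direction in which the jaws open and shut, and the axes are right-handed (so a half turn about x gives the same grasp; the last joint's range is limited). The gripper opens to 87 mm and grips with 3 to 60 N. Pads are 19 mm wide; open, the fingers measure 117 mm over their backs; the gripper's body (75 mm by 190 mm) begins 51 mm behind the grasp point.
Start: joints at [-1.28, 0.321, -0.07, 1.45, 0.023, 1.371, -0.057], TCP at [0.178, 0.625, 0.223] pointing down, gripper open.
Joint ranges: [-2.86, 2.86], [-0.3, 2.09], [-1.38, 1.24], [0.06, 2.45], [-1.56, 4.7], [0.09, 2.05], [-2.69, 2.69]. Speed limits (rad/s): [2.57, 2.57, 3.14, 3.14, 3.14, 3.14, 3.14].

INTERFACE

Orientations are given as a rotation vector (axis times angle).
In Python, from bench import get_state, get_image, calibration, close_job, grip_point_offset gives the robot as it stands.
- The arm moves only by the tool play_rows, never from a script. Its argument "targets" is a list of rows, each an object with "claw": the closure, from 0 (fully open) to 1 (shut); "linear": the shift along the tool's x, y, z as a fraction of full scale, a list of three; "rotation": the turn, a rotation vector about the tool's x, y, z as a fraction of full scale, a list of three. In form: [{"claw": claw, "linear": [x, y, z], "rotation": [wx, wy, wz]}, ...]. A call has 1 to 10 rows; each row shifts and turns the pose as measured when the row begins, along the tool's axes as they then stand; what a row does not reach is not made up. Full scale, the value 1, is 2.5 cm for a shift and 90 degrees for a turn. A row lasts 1/12 s, in which the tool goes at most 41.7 mm and 7.16 degrees, less where a joint would pass 70% of its speed; a pose out of reach is approached as far as the arm can. A call with a number of a shift or a turn outside -1 to 1 is refused whole. A call with a gripper value outside its range is refused whole. The fingers move at their own pace and stop on an object; "newtons" is the grip in N (left out, the last holds). Time passes only in rows, so rows that do not move let the fingers close. It gives the time, the measured TCP pose, the force and the opening at its end, in the units of the state.
- get_state(): the state, without advancing time (a new reading comes with each control period).
- get_image(name): name is "side" or "top" or "wrist"; returns the picture (400x640x3 uint8, blue, green, red); there is no depth.
- calibration(name): a dict with "fx", "fy", "cx", "cy" (pixels), "rvec" (rotation vector, rad) and "tvec" (3), from world to camera coordinates, as OpenCV has them; the wrist camera has in their place "hand_eye" (4x4, takes a point from camera to tool coordinates, whose origin is the TCP and whose axes are the tool frame's). Camera axes: x right, y down, z forward; pixel columns grow to the right and rows downward; lengths in m; the calibration is good to about 2 mm. A picture is of the moment at which its call begins: read the wrist's pose just before it. calibration takes no time and is no camera call.
- close_job(): hands the job in, once; it reports no verdict.
The state is a dict: "time": time; "joint_positions": joint angles; "qd": joint speeds; "joint_torque": joint torques, N m; "position": TCP position; "tool_rot": TCP orientation; "ft_force": force on the tool from outside, world axes, zero at the start; "torque": the same for the moment, N m; "grip_width": opening from 0.0 (shut) to 1.0 (fully open).
Only numpy, scipy, OpenCV 4.12 (cv2) and the standard library are available. Lean on these libraries where they do the work, as an engineer would, in place of code of your own. Each camera call takes 0.05 s, during which the arm holds its last target. There are 200 camera calls.

TASK

Put the blue water-permeability rig into service: pull the orange-handled lock rod up out of the rig, where it blocks the red valve lever, and stand it upright in the green holder cup, lowering it in rather than dropping it. Then swing the red lever open until it lies in line with the yellow flag, without swinging it well past the flag, and let go. Do not push about or knock over the cup or the other things on the bench.

Things in the scene. Friction and masses are not known exactly. Their poses are not given: they have to be found in the camera images.
- rig: Blue base block 240 x 240 x 45 mm, fixed; origin on the bench under the upright valve axis, z up. On the axis a brass valve, top 110 mm. At local x = +95 a column with a round gauge (72 mm wide), top 231 mm. At local y = +78 a steel cell, 68 mm wide, top 85 mm. Lock socket at local x = -28, y = -64: blind hole 18 mm wide, 35 mm deep from the block's top.
- valve (a joint): Opening of the red lever, rad: 0 = shut (lever along the rig's local -y), growing clockwise seen from above to 1.57 (along local -x). Starts between 0 and 0.1; the lock rod stops it at about 0.2. Friction of about 0.25 N m (3 N at the grip), no spring: it stays where it is left.
- lever_tip (a point): Outer end of the red lever, on its centre line, 130 mm from the valve axis, 92 mm above the bench; x axis outwards along the lever, z up. The lever is a level bar 18 mm wide, 14 mm thick (85 to 99 mm above the bench) from the axis to this point; grip it from above, across the bar, about 100 mm out from the axis.
- flag: Yellow bar fixed on the rig's block, marking the set opening: 10 mm wide and thick, lying radially 85 to 155 mm out from the valve axis, 45 to 55 mm above the bench; the lever passes above it. Origin on the valve axis; x axis outwards along the bar, z up. Its opening, 0.55 to 1.25 rad of the valve joint, is rig yaw - 90 degrees - flag yaw.
- rod: Loose lock rod, 170 mm long, 0.1 to 0.2 kg: steel, 16 mm thick, with an orange grip 22 mm thick from 110 to 170 mm above the foot. Origin at the centre of the foot, z along the rod to the grip. It starts upright in the lock socket, foot 10 mm and top 180 mm above the bench.
- cup: Loose green-painted steel holder cup, round, 58 mm outside diameter, 50 mm inside, 85 mm high, inner floor 6 mm above the bench; about 0.6 kg. Origin under its centre, z up. It stands at one of four places left or right of the rig; the rod may lean in it against its rim.
- comparator: Bystander: dial comparator on a dark steel foot 70 x 70 mm, 150 mm tall, loose. Origin under the foot's centre, z up.
- jar: Bystander: clear sample jar with a blue cap, 66 mm in diameter, 130 mm tall, loose. Origin under its centre, z up.
- tin: Bystander: steel tin with a blue label, 72 mm in diameter, 120 mm tall, loose. Origin under its centre, z up.
- prism: Bystander: grey concrete test prism 40 x 40 mm, 160 mm tall, standing on end on the robot's side of the rig, about 190 mm from the valve axis, loose. Origin under its centre, z up.
Not all that is in view belongs to the job. There is more than one size of the rod; the job needs the smaller. Leave any pink look-alike of the cup alone.

How it is judged:
On the way, in this order (a step that is already met when the one before it is completed fails the run):
1. the lock rod stands in the holder cup, let go (horizontal distance between rod and cup below 0.024 m and z of rod in the frame of cup below 0.018 m and angle between rod's own z axis and vertical below 0.45 rad and angle between cup's own z axis and vertical below 0.1 rad and contact force between the fingers and rod below 0.3 N), for 0.2 s.
2. the lever is in line with the yellow flag (angle between the x axis of lever_tip and the x axis of flag, either way round below 0.085 rad), for 0.2 s.
At the end, for the whole second after the job is handed in: The lock rod stands in the upright holder cup (foot within 24 mm of the cup's axis and less than 18 mm above its underside, leaning under 26 degrees), and the lever is within 0.085 rad (4.9 degrees) of the yellow flag; both are let go and at rest (all of step 1 and angle between the x axis of lever_tip and the x axis of flag, either way round below 0.085 rad and linear speed of rod below 0.03 m/s and velocity of joint valve between -0.05 and 0.05 rad/s and contact force between the fingers and rig below 0.3 N); the robot touches nothing.
It fails at once if the comparator, jar, tin or prism is shoved more than 30 mm or tipped (distance of any of comparator, jar, tin, prism from where it was at the start of the episode above 0.03 m or angle between any of comparator, jar, tin, prism's own z axis and vertical above 0.35 rad).
It fails at once if the holder cup is shoved more than 30 mm or tipped (distance of cup from where it was at the start of the episode above 0.03 m or angle between cup's own z axis and vertical above 0.35 rad).
It fails at once if the lever is swung more than about 15 degrees past the yellow flag (y of lever_tip in the frame of flag below -0.035 m).
It fails at once if the lock rod is dropped (falls freely by more than about 40 mm) (linear speed of rod above 0.9 m/s and contact force between the fingers and rod below 0.3 N).
It also fails if it takes over 61 s, if anything falls off the work surface, if the arm or the gripper's body presses on something with over 40 N, if the wrist force passes 120 N, or if a joint passes its speed limit or range.

## Working session

There is one attempt and no reset: what is moved stays moved. The work goes in short steps, Python scripts to look and compute and a tool call to move; the robot and the scene stay as the last step left them, time stands still between calls to the robot, and variables do not carry over. Pictures are saved under pics/ and viewed, about 8 in all and at most 12, crops included, and the job is handed in when it is done.

Besides the shell and the picture viewer there is one more tool, called after "Request:" in YAML: its name, and indented under it one key for each argument. play_rows: Moves the arm, as the interface text tells. Shift numbers are shares of 2.5 cm and turn numbers shares of 90 degrees, none past 1 either way. Its arguments: {"type":"object","properties":{"targets":{"type":"array"},"newtons":{"type":"number"}},"required":["targets"]}

```bash
ls; mkdir -p pics
python3 - <<'E'
from bench import *
import cv2
print(get_state(), grip_point_offset)
for n in ("side","top"):
    im=get_image(n); cv2.imwrite(f"pics/{n}0.png",im); print(n,calibration(n))
print(calibration("wrist"))
E
```

```text
pics
{'time': 0.0, 'joint_positions': array([-1.27991025,  0.32182169, -0.07008168,  1.45168362,  0.02260055,
        1.37079487, -0.0569105 ]), 'qd': array([ 0.00085182, -0.00228375,  0.00089012,  0.00098822,  0.0001213 ,
        0.00123349, -0.00048788]), 'joint_torque': array([-2.52382924e-04, -4.91293931e+01, -4.04205183e-01, -3.12534785e+01,
       -6.39248779e-02,  4.32810572e-02,  1.88705289e-04]), 'position': array([0.1775204 , 0.62470902, 0.22145801]), 'tool_rot': array([-1.0041813 ,  1.32901704,  1.00212402]), 'ft_force': array([-0.48698571, -0.56484525, -0.47008599]), 'torque': array([-0.00247276,  0.00100959,  0.00223395]), 'grip_width': 0.999452452615819} 0.0187
side {'fx': 428.2290711791902, 'fy': 428.2290711791902, 'cx': 317.2186789284002, 'cy': 201.05530207041147, 'rvec': array([ 0.67790874, -2.70687966,  1.0060444 ]), 'tvec': array([0.48536151, 0.27600441, 0.97995805])}
top {'fx': 378.96597178259253, 'fy': 378.96597178259253, 'cx': 326.7188001593871, 'cy': 204.64309974807108, 'rvec': array([ 2.13647   , -2.13162571,  0.22558019]), 'tvec': array([-0.03916385,  0.56935037,  0.8365129 ])}
{'fx': 301.4075331157593, 'fy': 301.4075331157593, 'cx': 319.20488818501474, 'cy': 197.86301034249945, 'hand_eye': array([[-5.32703653e-04, -2.77068265e-01,  9.60850089e-01,
        -1.61910133e-01],
       [-5.79307731e-04, -9.60849978e-01, -2.77068555e-01,
         7.65544007e-02],
       [ 9.99999690e-01, -7.04223316e-04,  3.51340506e-04,
        -3.71445375e-04],
       [ 0.00000000e+00,  0.00000000e+00,  0.00000000e+00,
         1.00000000e+00]])}
```

View pics/top0.png

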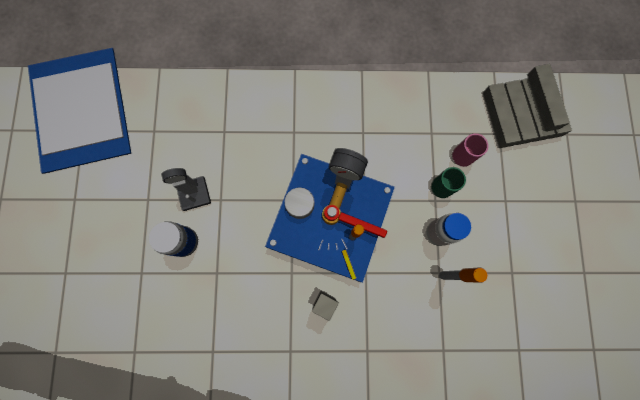

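View pics/side0.png

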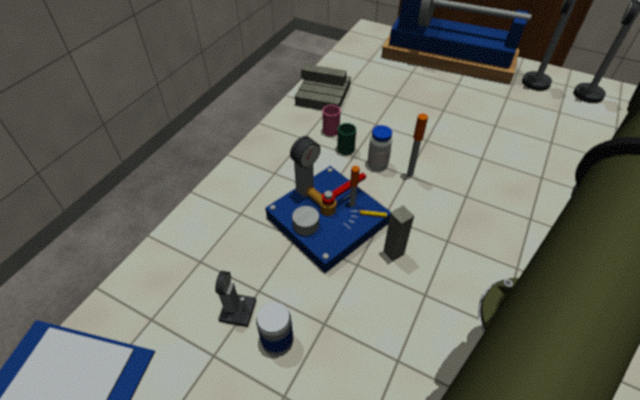

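```bash
cat > h.py <<'E'
import numpy as np, cv2
from bench import *
from scipy.spatial.transform import Rotation as R
def cam(n):
    c=calibration(n); K=np.array([[c['fx'],0,c['cx']],[0,c['fy'],c['cy']],[0,0,1]])
    if n=='wrist':
        s=get_state(); T=np.eye(4); T[:3,:3]=R.from_rotvec(s['tool_rot']).as_matrix(); T[:3,3]=s['position']
        W=np.linalg.inv(T@c['hand_eye']); return K,W[:3,:3],W[:3,3]
    return K,R.from_rotvec(c['rvec']).as_matrix(),np.array(c['tvec'])
def plane(cm,px,z):
    K,r,t=cm; px=np.atleast_2d(px).astype(float)
    d=(np.linalg.inv(K)@np.c_[px,np.ones(len(px))].T).T@r; o=-r.T@t
    return o+d*((z-o[2])/d[:,2])[:,None]
def proj(cm,P):
    K,r,t=cm; p=(K@(r@np.atleast_2d(P).T+t[:,None])).T; return p[:,:2]/p[:,2:]
def tri(p1,c1,p2,c2):
    M=lambda c:c[0]@np.c_[c[1],c[2]]
    X=cv2.triangulatePoints(M(c1),M(c2),np.array(p1,float).reshape(2,1),np.array(p2,float).reshape(2,1)); return (X[:3]/X[3]).ravel()
def mask(im,lo,hi,n=3):
    h=cv2.cvtColor(im,cv2.COLOR_BGR2HSV); return cv2.inRange(h,np.array(lo),np.array(hi))
def blobs(m,mn=15):
    n,l,s,c=cv2.connectedComponentsWithStats(m); return [(c[i].round(1),s[i].tolist(),l==i) for i in range(1,n) if s[i,4]>=mn]
E
python3 - <<'E'
from h import *
t=cv2.imread('pics/top0.png'); s=cv2.imread('pics/side0.png'); T=cam('top'); S=cam('side')
print('cams',-T[1].T@T[2],-S[1].T@S[2])
cols=dict(blue=((105,150,60),(122,255,255)),orange=((6,180,120),(16,255,255)),red=((0,200,120),(4,255,255)),yellow=((24,150,120),(34,255,255)),green=((70,90,15),(95,255,120)))
for k,(lo,hi) in cols.items():
  for n,im in(('top',t),('side',s)):
    for c,st,l in blobs(mask(im,lo,hi),20): print(k,n,c,st)
m=mask(t,*cols['blue']); b=max(blobs(m),key=lambda x:x[1][4]*(250<x[0][0]<400))[2]
pts=np.argwhere(b)[:,::-1]; w=plane(T,pts,.045)[:,:2]
h=cv2.convexHull((w*1000).astype(np.float32)); r=cv2.minAreaRect(h); print('rect',r)
y=[x for x in blobs(mask(t,*cols['yellow'])) if 330<x[0][0]<370][0][2]
w=plane(T,np.argwhere(y)[:,::-1],.055)[:,:2];print('flag',w.mean(0),cv2.fitLine(w.astype(np.float32),2,0,.01,.01).ravel(),w.min(0),w.max(0))
for nm,im,(x,y,a,bb) in (('a',t,(255,145,160,145)),('b',s,(255,100,190,170))):
  cv2.imwrite(f'pics/crop{nm}.png',cv2.resize(im[y:y+bb,x:x+a],None,fx=4 if nm=='a' else 3,fy=4 if nm=='a' else 3,interpolation=cv2.INTER_CUBIC))
E
```

```text
cams [ 0.40398525 -0.0169255   0.92841636] [0.21881196 0.60810335 0.92433957]
blue top [ 80.7 113.2] [28, 48, 102, 125, 3096]
blue top [319.4 226.9] [266, 155, 111, 127, 5673]
blue top [366.7 200.4] [340, 176, 54, 51, 1694]
blue top [457.1 225.9] [444, 213, 27, 27, 550]
blue side [395.7  24.6] [392, 18, 7, 12, 39]
blue side [469.3  28.4] [429, 18, 80, 22, 682]
blue side [519.8  20.8] [514, 18, 13, 7, 66]
blue side [467.7  39.2] [424, 28, 91, 25, 771]
blue side [381.6 132.1] [373, 126, 19, 13, 202]
blue side [327.8 180.5] [314, 170, 33, 23, 478]
blue side [330.3 224.1] [267, 190, 123, 74, 3297]
blue side [342.8 195.2] [336, 190, 15, 11, 61]
blue side [ 77.3 362. ] [0, 321, 154, 79, 2303]
orange top [483.8 276.1] [478, 269, 9, 13, 26]
orange side [422.4 116.7] [419, 114, 8, 6, 39]
orange side [355.1 168.7] [352, 167, 7, 5, 27]
red top [356.3 222.2] [324, 205, 63, 32, 377]
red side [340.3 189.5] [332, 182, 18, 17, 72]
yellow top [348.5 264. ] [342, 250, 14, 29, 110]
yellow side [374.1 212.9] [361, 211, 26, 5, 65]
green top [448.4 182.3] [432, 167, 34, 31, 708]
green side [345.7 137.8] [338, 124, 17, 30, 332]
rect ((543.3108520507812, -47.463165283203125), (237.5836639404297, 237.93357849121094), 70.15245056152344)
flag [ 0.4317289 -0.0874347] [ 0.9394135   0.34278613  0.4317289  -0.0874347 ] [ 0.40023235 -0.10202116] [ 0.4633776  -0.07293283]
```

View pics/cropa.png

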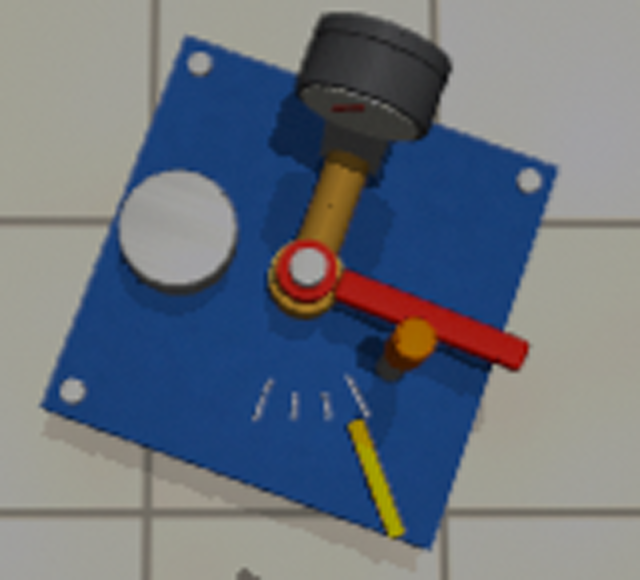

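View pics/cropb.png

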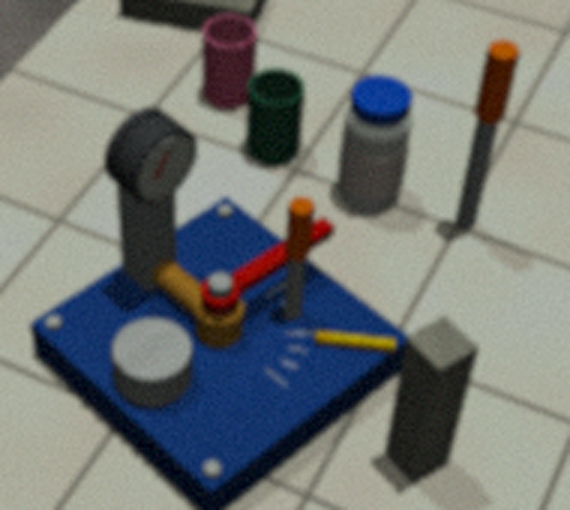

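Run:
```python
from h import *
t=cv2.imread('pics/top0.png'); s=cv2.imread('pics/side0.png'); T=cam('top'); S=cam('side')
print('valve',tri((332,212),T,(255+220/3,100+282/3),S), 'rodtop',tri((358.9,230),T,(255+302/3,100+205/3),S),plane(T,(358.9,230),.18))
g=mask(t,(70,90,15),(95,255,120)); gs=mask(s,(70,90,15),(95,255,120))
G=[b for b in blobs(g) if b[1][4]>300][0][2]; GS=[b for b in blobs(gs) if b[1][4]>200][0][2]
# fit the cup: silhouette of cylinder
from scipy.optimize import minimize
a=np.linspace(0,2*np.pi,60)
def sil(x,y,r,h,c,shape):
    P=np.array([[x+r*np.cos(q),y+r*np.sin(q),z] for z in(0,h) for q in a]); m=np.zeros(shape,np.uint8)
    cv2.fillConvexPoly(m,cv2.convexHull((proj(c,P)*16).astype(np.int32).reshape(-1,1,2)),1,shift=4); return m>0
fill=lambda M:cv2.morphologyEx(M.astype(np.uint8),cv2.MORPH_CLOSE,np.ones((9,9)))>0
G,GS=fill(G),fill(GS)
cost=lambda p:sum((sil(*p,.029,.085,c,M.shape)^M).sum()/M.sum() for c,M in((T,G),(S,GS)))
best=min(((cost((x,y)),x,y) for x in np.arange(.52,.7,.006) for y in np.arange(-.4,-.2,.006)))
r=minimize(cost,best[1:],method='Nelder-Mead',options=dict(initial_simplex=np.array(best[1:])+[[0,0],[.004,0],[0,.004]]));print('cup',r.x,r.fun)
print('prism',plane(T,(325,307),.16),tri((325,307),T,(402,215),S),'jar',plane(T,(456.5,226),.13),'bigrod',tri((483,275),T,(422.5,116),S),'pink',plane(T,(475,146),.085),'comp',plane(T,(193,193),.02))
c,yaw=np.array([.5433,-.0475]),np.radians(-19.85)
W=lambda x,y,z:np.r_[c+[x*np.cos(yaw)-y*np.sin(yaw),x*np.sin(yaw)+y*np.cos(yaw)],z]
print('socket',W(-.028,-.064,0))
ov=[]
for im,cm in((t,T),(s,S)):
    im=cv2.resize(im,None,fx=3,fy=3,interpolation=cv2.INTER_CUBIC)
    def L(P,col,cl=True): cv2.polylines(im,[((proj(cm,P)+.5)*3).astype(int).reshape(-1,1,2)],cl,col,1)
    L([W(x,y,.045) for x,y in((-.12,-.12),(.12,-.12),(.12,.12),(-.12,.12))],(255,255,255))
    L([W(.011*np.cos(q)-.028,.011*np.sin(q)-.064,.18) for q in a],(0,255,0)); 
    L([W(.034*np.cos(q),.034*np.sin(q)+.078,.085) for q in a],(0,255,0))
    L([W(0,0,.099),W(0,-.13,.099)],(255,255,0))
    L([W(-.155*np.sin(.877),-.155*np.cos(.877),.055),W(-.085*np.sin(.877),-.085*np.cos(.877),.055)],(255,0,255))
    for z in(0,.085): L([[r.x[0]+.029*np.cos(q),r.x[1]+.029*np.sin(q),z] for q in a],(0,255,255))
    ov.append(im)
cv2.imwrite('pics/ov.png',np.vstack([ov[0][440:860,760:1460],ov[1][340:720,780:1480]])[:800])
cv2.imwrite('pics/ov.png',cv2.resize(cv2.imread('pics/ov.png'),(525,600)))
m=R.from_rotvec(get_state()['tool_rot']).as_matrix();print(m)
```

```text
valve [ 0.5435261  -0.04818435  0.10552351] rodtop [ 0.49515566 -0.09933714  0.17565245] [[ 0.4945213 -0.0988912  0.18     ]]
cup [ 0.62617432 -0.33171265] 0.6330589570999919
prism [[ 0.34477867 -0.03195764  0.16      ]] [ 0.34444339 -0.03203004  0.15310445] jar [[ 0.50978273 -0.31384011  0.13      ]] bigrod [ 0.40751735 -0.32769739  0.21111902] pink [[ 0.70581408 -0.38674156  0.085     ]] comp [[0.60319123 0.28681599 0.02      ]]
socket [ 0.49523186 -0.09818978  0.        ]
[[-3.68374446e-04 -9.61953226e-01  2.73213937e-01]
 [-1.64788355e-03  2.73214168e-01  9.61951819e-01]
 [-9.99998574e-01 -9.58662829e-05 -1.68583201e-03]]
```

View pics/ov.png

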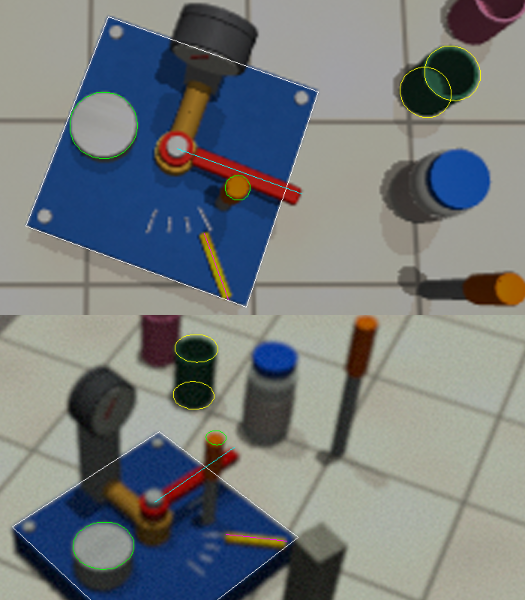

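The overlay agrees with the images: block outline, cell, rod top (358,231) and cup (453,180) all line up.

- **Rod candidates:** the short orange-handled rod in the rig at top px (358,231), and the taller one free-standing at (480,275). I choose the rig one.
- **Cup candidates:** green at (450,182) and pink at (470,150). I choose green.

The close crop shows the chosen rod beside the red lever in the blue block.

Request:
play_rows:
  targets:
    - {"claw":0,"linear":[-0.8,0,0],"rotation":[0.044,0,0]}
    - {"claw":0,"linear":[-0.8,-0.5,-0.3],"rotation":[0,0,0]}
    - {"claw":0,"linear":[-0.8,-1,-0.6],"rotation":[0,0,0]}
    - {"claw":0,"linear":[-0.8,-1,-0.6],"rotation":[0,0,0]}
    - {"claw":0,"linear":[0,-1,-0.6],"rotation":[0,0,0]}
    - {"claw":0,"linear":[0,-1,-0.6],"rotation":[0,0,0]}
    - {"claw":0,"linear":[0,-1,-0.6],"rotation":[0,0,0]}
    - {"claw":0,"linear":[0,-1,-0.6],"rotation":[0,0,0]}
    - {"claw":0,"linear":[0,-1,-0.6],"rotation":[0,0,0]}
    - {"claw":0,"linear":[0,-1,-0.6],"rotation":[0,0,0]}
  newtons: 20

```text
time: 0.93
position: [0.3316, 0.4288, 0.2983]
tool_rot: [-0.966, 1.362, 0.959]
ft_force: [-0.1, 0.0, -0.1]
grip_width: 1.004
```

```bash
cat >> h.py <<'E'
def togo(target,yawz=None,rel=None):
    """tool-unit shift to target TCP; yawz: wanted heading (deg) of tool z, tool x straight down"""
    s=get_state(); m=R.from_rotvec(s['tool_rot'])
    if yawz is not None:
        a=np.radians(yawz); x=np.array([0,0,-1]); z=np.array([np.cos(a),np.sin(a),0]); g=R.from_matrix(np.c_[x,np.cross(z,x),z])
        print('rot',((m.inv()*g).as_rotvec()/(np.pi/2)).round(4)); 
    print('t',round(s['time'],2),'pos',s['position'].round(4),'shift',(m.inv().apply(np.array(target)-s['position'])/.025).round(3),'F',s['ft_force'].round(1),'q7',s['joint_positions'].round(2), 'w',round(s['grip_width'],3))
E
python3 -c "
from h import *
togo([.40,.35,.30],70.15); togo([.4952,-.0982,.30],70.15)"
```

```text
rot [ 0.009  -0.0083 -0.0026]
t 0.93 pos [0.3316 0.4288 0.2983] shift [-0.054 -3.614 -2.087] F [-0.1  0.  -0.1] q7 [-1.04  0.07  0.08  1.59 -0.01  1.49  0.28] w 1.004
rot [ 0.009  -0.0083 -0.0026]
t 0.93 pos [0.3316 0.4288 0.2983] shift [  0.111 -13.063 -17.79 ] F [-0.1  0.  -0.1] q7 [-1.04  0.07  0.08  1.59 -0.01  1.49  0.28] w 1.004
```

Request:
play_rows:
  targets:
    - {"claw":0,"linear":[0,-1,-0.8],"rotation":[0.009,-0.008,-0.003]}
    - {"claw":0,"linear":[0,-1,-0.9],"rotation":[0,0,0]}
    - {"claw":0,"linear":[0,-1,-1],"rotation":[0,0,0]}
    - {"claw":0,"linear":[0,-1,-1],"rotation":[0,0,0]}
    - {"claw":0,"linear":[0,-0.7,-1],"rotation":[0,0,0]}
    - {"claw":0,"linear":[0,-0.7,-1],"rotation":[0,0,0]}
    - {"claw":0,"linear":[0,-0.7,-1],"rotation":[0,0,0]}
    - {"claw":0,"linear":[0,-0.7,-1],"rotation":[0,0,0]}
    - {"claw":0,"linear":[0,-0.7,-1],"rotation":[0,0,0]}
    - {"claw":0,"linear":[0,-0.7,-1],"rotation":[0,0,0]}

```text
time: 1.77
position: [0.4457, 0.1141, 0.2944]
tool_rot: [-0.95, 1.359, 0.949]
ft_force: [0.5, -0.1, -1.2]
grip_width: 1.002
```

```bash
python3 -c "
from h import *
togo([.4952,-.0982,.30],70.15)"
```

```text
rot [-0.0016 -0.0028 -0.0015]
t 1.77 pos [0.4457 0.1141 0.2944] shift [-0.204 -4.763 -7.304] F [ 0.5 -0.1 -1.2] q7 [-0.74 -0.13  0.39  1.79  0.05  1.48  0.86] w 1.002
```

Request:
play_rows:
  targets:
    - {"claw":0,"linear":[0,-0.6,-1],"rotation":[0,0,0]}
    - {"claw":0,"linear":[0,-0.6,-1],"rotation":[0,0,0]}
    - {"claw":0,"linear":[0,-0.6,-1],"rotation":[0,0,0]}
    - {"claw":0,"linear":[0,-0.6,-1],"rotation":[0,0,0]}
    - {"claw":0,"linear":[0,-0.6,-1],"rotation":[0,0,0]}
    - {"claw":0,"linear":[0,-0.6,-1],"rotation":[0,0,0]}
    - {"claw":0,"linear":[0,-0.6,-0.7],"rotation":[0,0,0]}
    - {"claw":0,"linear":[0,-0.3,-0.4],"rotation":[0,0,0]}
    - {"claw":0,"linear":[0,0,0],"rotation":[0,0,0]}

```text
time: 2.52
position: [0.4885, -0.1111, 0.2927]
tool_rot: [-0.94, 1.366, 0.94]
ft_force: [-0.9, -0.0, 0.6]
grip_width: 0.996
```

```bash
python3 -c "
from h import *
togo([.4952,-.0982,.30],70.15)
im=get_image('wrist'); W=cam('wrist')
cv2.imwrite('pics/w1.png',im)
for b in blobs(mask(im,(5,150,90),(17,255,255)),30): print(b[0],b[1])
print(proj(W,[[.4952,-.0982,.18]]))
"
```

```text
rot [-0.0094 -0.004  -0.0026]
t 2.52 pos [ 0.4885 -0.1111  0.2927] shift [-0.296 -0.068  0.575] F [-0.9 -0.   0.6] q7 [-0.55 -0.05  0.69  1.72  0.04  1.47  1.35] w 0.996
[ 76.8 194.9] [35, 173, 89, 46, 2321]
[336.  192.8] [326, 176, 23, 33, 576]
[[334.0632238  198.21033592]]
```

View pics/w1.png

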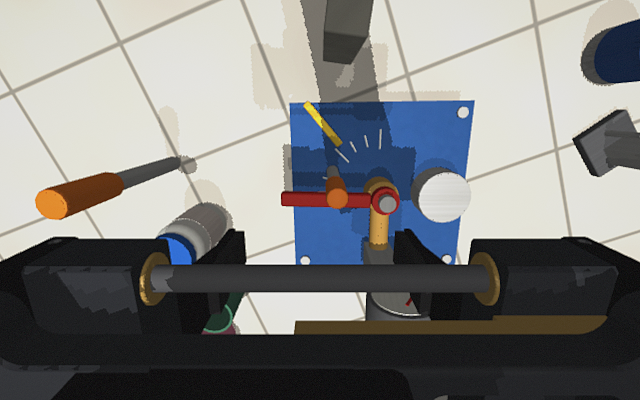

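The wrist view shows the rod top at (337,200), and my estimate projects to (334,198), so they agree. Aligning and descending.

Request:
play_rows:
  targets:
    - {"claw":0,"linear":[0,-0.07,0.57],"rotation":[-0.009,-0.004,-0.003]}
    - {"claw":0,"linear":[0.8,0,0],"rotation":[0,0,0]}
    - {"claw":0,"linear":[1,0,0],"rotation":[0,0,0]}
    - {"claw":0,"linear":[1,0,0],"rotation":[0,0,0]}
    - {"claw":0,"linear":[0.8,0,0],"rotation":[0,0,0]}
    - {"claw":0,"linear":[0.5,0,0],"rotation":[0,0,0]}
    - {"claw":0,"linear":[0,0,0],"rotation":[0,0,0]}

```text
time: 3.15
position: [0.4978, -0.0767, 0.1858]
tool_rot: [-0.962, 1.335, 0.972]
ft_force: [-0.1, 1.3, 0.0]
grip_width: 1.0
```

```bash
python3 -c "
from h import *
togo([.4952,-.0982,.139],70.15)"
```

```text
rot [0.0153 0.007  0.0002]
t 3.15 pos [ 0.4978 -0.0767  0.1858] shift [ 1.861 -0.173 -0.869] F [-0.1  1.3  0. ] q7 [-0.56  0.02  0.68  1.88 -0.02  1.25  1.38] w 1.0
```

Request:
play_rows:
  targets:
    - {"claw":0,"linear":[0,-0.17,-0.86],"rotation":[0.015,0.007,0]}
    - {"claw":0,"linear":[0,0,0],"rotation":[0,0,0]}
    - {"claw":0,"linear":[0,0,0],"rotation":[0,0,0]}

```text
time: 3.4
position: [0.4955, -0.0927, 0.1857]
tool_rot: [-0.956, 1.35, 0.959]
ft_force: [-0.6, 0.9, -0.2]
grip_width: 1.002
```

```bash
python3 -c "
from h import *
togo([.4952,-.0982,.139],70.15);print(get_state()['qd'].round(3))"
```

```text
rot [ 0.0059  0.0006 -0.0009]
t 3.4 pos [ 0.4955 -0.0927  0.1857] shift [ 1.868 -0.064 -0.212] F [-0.6  0.9 -0.2] q7 [-0.55  0.02  0.7   1.88 -0.02  1.25  1.39] w 1.002
[ 0.015 -0.008  0.013 -0.009  0.036  0.007 -0.002]
```

Request:
play_rows:
  targets:
    - {"claw":0,"linear":[0.5,-0.06,-0.2],"rotation":[0.006,0,0]}
    - {"claw":0,"linear":[0.6,0,0],"rotation":[0,0,0]}
    - {"claw":0,"linear":[0.5,0,0],"rotation":[0,0,0]}
    - {"claw":0,"linear":[0.3,0,0],"rotation":[0,0,0]}
    - {"claw":0,"linear":[0,0,0],"rotation":[0,0,0]}

```text
time: 3.82
position: [0.4983, -0.097, 0.138]
tool_rot: [-0.951, 1.346, 0.949]
ft_force: [-1.3, 0.2, 0.4]
grip_width: 0.999
```

```bash
python3 -c "
from h import *
togo([.4952,-.0982,.139],70.15);print(get_state()['qd'].round(3))"
```

```text
rot [0.0005 0.0032 0.0034]
t 3.82 pos [ 0.4983 -0.097   0.138 ] shift [-0.041  0.1   -0.087] F [-1.3  0.2  0.4] q7 [-0.53  0.08  0.71  1.93 -0.06  1.14  1.42] w 0.999
[ 0.001 -0.002  0.    -0.005  0.001  0.004 -0.003]
```

Small correction, then close.

Request:
play_rows:
  targets:
    - {"claw":0,"linear":[0,0.1,-0.09],"rotation":[0,0.003,0.003]}
    - {"claw":0,"linear":[0,0,0],"rotation":[0,0,0]}
    - {"claw":1,"linear":[0,0,0],"rotation":[0,0,0]}
    - {"claw":1,"linear":[0,0,0],"rotation":[0,0,0]}
    - {"claw":1,"linear":[0,0,0],"rotation":[0,0,0]}
    - {"claw":1,"linear":[0,0,0],"rotation":[0,0,0]}
    - {"claw":1,"linear":[0,0,0],"rotation":[0,0,0]}
    - {"claw":1,"linear":[0,0,0],"rotation":[0,0,0]}
    - {"claw":1,"linear":[0,0,0],"rotation":[0,0,0]}
    - {"claw":1,"linear":[0,0,0],"rotation":[0,0,0]}
  newtons: 30

```text
time: 4.65
position: [0.4968, -0.0985, 0.1406]
tool_rot: [-0.952, 1.349, 0.948]
ft_force: [0.7, 0.1, 0.9]
grip_width: 0.478
```

```bash
python3 -c "
from h import *
togo([.4952,-.0982,.139],70.15)"
```

```text
rot [0.0004 0.0011 0.0027]
t 4.65 pos [ 0.4968 -0.0985  0.1406] shift [ 0.063  0.065 -0.01 ] F [0.7 0.1 0.9] q7 [-0.53  0.07  0.71  1.93 -0.05  1.15  1.42] w 0.478
```

Fingers are still closing (22/87 = 0.25 is expected).

Request:
play_rows:
  targets:
    - {"claw":1,"linear":[0,0,0],"rotation":[0,0,0]}
    - {"claw":1,"linear":[0,0,0],"rotation":[0,0,0]}
    - {"claw":1,"linear":[0,0,0],"rotation":[0,0,0]}
    - {"claw":1,"linear":[0,0,0],"rotation":[0,0,0]}
    - {"claw":1,"linear":[0,0,0],"rotation":[0,0,0]}
    - {"claw":1,"linear":[0,0,0],"rotation":[0,0,0]}
    - {"claw":1,"linear":[0,0,0],"rotation":[0,0,0]}

```text
time: 5.23
position: [0.4969, -0.0984, 0.1406]
tool_rot: [-0.952, 1.349, 0.948]
ft_force: [-0.8, 0.1, 0.8]
grip_width: 0.24
```

```bash
python3 -c "
from h import *
togo([.4952,-.0982,.139],70.15)"
```

```text
rot [0.0005 0.0012 0.0027]
t 5.23 pos [ 0.4969 -0.0984  0.1406] shift [ 0.063  0.065 -0.016] F [-0.8  0.1  0.8] q7 [-0.53  0.07  0.71  1.93 -0.05  1.15  1.42] w 0.24
```

Request:
play_rows:
  targets:
    - {"claw":1,"linear":[-0.2,0,0],"rotation":[0,0,0]}
    - {"claw":1,"linear":[-0.4,0,0],"rotation":[0,0,0]}
    - {"claw":1,"linear":[-0.4,0,0],"rotation":[0,0,0]}
    - {"claw":1,"linear":[-0.4,0,0],"rotation":[0,0,0]}
    - {"claw":1,"linear":[-0.4,0,0],"rotation":[0,0,0]}

```text
time: 5.65
position: [0.4955, -0.0981, 0.1875]
tool_rot: [-0.951, 1.352, 0.95]
ft_force: [-0.4, 0.7, -0.9]
grip_width: 0.246
```

```bash
python3 -c "
from h import *
togo([.4969,-.0984,.258],70.15)"
```

```text
rot [0.0003 0.0003 0.001 ]
t 5.65 pos [ 0.4955 -0.0981  0.1875] shift [-2.821 -0.061  0.009] F [-0.4  0.7 -0.9] q7 [-0.54  0.02  0.7   1.88 -0.01  1.25  1.39] w 0.246
```

Request:
play_rows:
  targets:
    - {"claw":1,"linear":[-0.6,0,0],"rotation":[0,0,0]}
    - {"claw":1,"linear":[-0.8,0,0],"rotation":[0,0,0]}
    - {"claw":1,"linear":[-0.8,0,0],"rotation":[0,0,0]}
    - {"claw":1,"linear":[-0.5,0,0],"rotation":[0,0,0]}
    - {"claw":1,"linear":[0,0,0],"rotation":[0,0,0]}

```text
time: 6.07
position: [0.495, -0.0993, 0.2649]
tool_rot: [-0.951, 1.349, 0.947]
ft_force: [0.1, -0.3, -1.2]
grip_width: 0.243
```

```bash
python3 -c "
from h import *
togo([.6262,-.3317,.258],70.15)
im=get_image('wrist'); cv2.imwrite('pics/w2.png',im)"
```

```text
rot [-0.0005  0.0013  0.0029]
t 6.07 pos [ 0.495  -0.0993  0.2649] shift [ 0.3   -8.095 -6.956] F [ 0.1 -0.3 -1.2] q7 [-0.56 -0.04  0.69  1.76  0.02  1.4   1.35] w 0.243
```

View pics/w2.png

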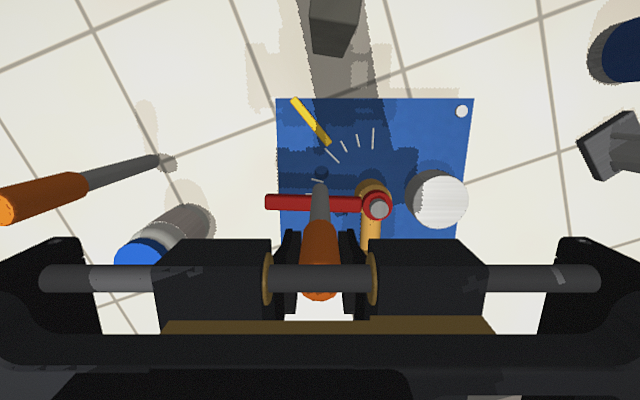

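The rod is held upright and clear of the socket (foot at about px (320,185), empty hole at (320,172)). Moving across to the cup.

Request:
play_rows:
  targets:
    - {"claw":1,"linear":[0,-0.4,-0.35],"rotation":[0,0,0]}
    - {"claw":1,"linear":[0,-0.8,-0.7],"rotation":[0,0,0]}
    - {"claw":1,"linear":[0,-0.9,-0.8],"rotation":[0,0,0]}
    - {"claw":1,"linear":[0,-0.9,-0.8],"rotation":[0,0,0]}
    - {"claw":1,"linear":[0,-0.9,-0.8],"rotation":[0,0,0]}
    - {"claw":1,"linear":[0,-0.9,-0.8],"rotation":[0,0,0]}
    - {"claw":1,"linear":[0,-0.9,-0.8],"rotation":[0,0,0]}
    - {"claw":1,"linear":[0,-0.9,-0.8],"rotation":[0,0,0]}
    - {"claw":1,"linear":[0,-0.6,-0.5],"rotation":[0,0,0]}
    - {"claw":1,"linear":[0,-0.3,-0.2],"rotation":[0,0,0]}

```text
time: 6.95
position: [0.6171, -0.3179, 0.2524]
tool_rot: [-0.948, 1.352, 0.972]
ft_force: [-0.9, 0.6, -1.6]
grip_width: 0.242
```

```bash
python3 -c "
from h import *
togo([.6262,-.3317,.258],70.15)"
```

```text
rot [ 0.008   0.0035 -0.0088]
t 6.95 pos [ 0.6171 -0.3179  0.2524] shift [-0.234 -0.523 -0.402] F [-0.9  0.6 -1.6] q7 [-0.1   0.51  0.81  1.29 -0.36  1.51  1.91] w 0.242
```

Request:
play_rows:
  targets:
    - {"claw":1,"linear":[-0.2,-0.3,-0.2],"rotation":[0.008,0.0035,-0.009]}
    - {"claw":1,"linear":[0,0,0],"rotation":[0,0,0]}
    - {"claw":1,"linear":[0,0,0],"rotation":[0,0,0]}

```text
time: 7.2
position: [0.6213, -0.328, 0.253]
tool_rot: [-0.945, 1.362, 0.949]
ft_force: [-0.2, 0.5, -2.3]
grip_width: 0.242
```

```bash
python3 -c "
from h import *
togo([.6262,-.3317,.258],70.15)
im=get_image('side'); cv2.imwrite('pics/s1.png',im)
im=get_image('wrist'); cv2.imwrite('pics/w3.png',im)"
```

```text
rot [-0.0035 -0.0021 -0.0037]
t 7.2 pos [ 0.6213 -0.328   0.253 ] shift [-0.203 -0.235 -0.072] F [-0.2  0.5 -2.3] q7 [-0.09  0.52  0.81  1.27 -0.37  1.5   1.9 ] w 0.242
```

Request:
play_rows:
  targets:
    - {"claw":1,"linear":[0.2,-0.23,-0.07],"rotation":[-0.0035,-0.002,-0.004]}
    - {"claw":1,"linear":[0.2,0,0],"rotation":[0,0,0]}
    - {"claw":1,"linear":[0,0,0],"rotation":[0,0,0]}

```text
time: 7.55
position: [0.6271, -0.3283, 0.244]
tool_rot: [-0.954, 1.346, 0.953]
ft_force: [-0.4, 0.1, -0.4]
grip_width: 0.244
```

```bash
python3 -c "
from h import *
togo([.6262,-.3317,.139],70.15)
a=get_image('side')[60:190,280:440]; b=get_image('top')[120:250,380:540]
cv2.imwrite('pics/c3.png',cv2.resize(np.hstack([a,b]),None,fx=2.5,fy=2.5,interpolation=cv2.INTER_CUBIC))"
```

```text
rot [0.0031 0.0022 0.0024]
t 7.55 pos [ 0.6271 -0.3283  0.244 ] shift [ 4.199  0.006 -0.154] F [-0.4  0.1 -0.4] q7 [-0.08  0.53  0.81  1.28 -0.38  1.48  1.92] w 0.244
```

View pics/c3.png

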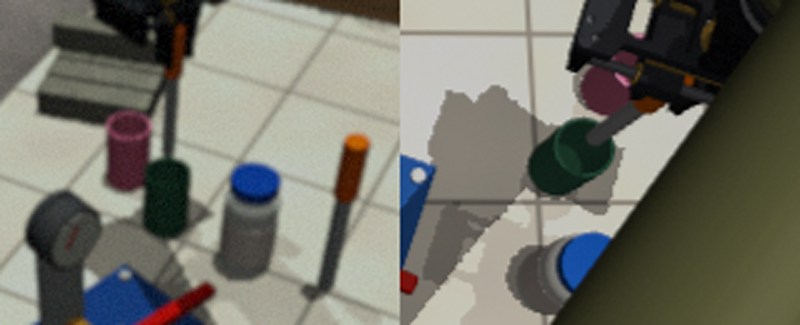

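The foot hangs over the rim centre in both views: side crop foot (170,160) against rim (167,172), top crop foot (597,137) against rim (584,150). The parallax fits. Lowering in two stages.

Request:
play_rows:
  targets:
    - {"claw":1,"linear":[0.3,0,-0.15],"rotation":[0.003,0.002,0.002]}
    - {"claw":1,"linear":[0.5,0,0],"rotation":[0,0,0]}
    - {"claw":1,"linear":[0.5,0,0],"rotation":[0,0,0]}
    - {"claw":1,"linear":[0.5,0,0],"rotation":[0,0,0]}
    - {"claw":1,"linear":[0.3,0,0],"rotation":[0,0,0]}
    - {"claw":1,"linear":[0,0,0],"rotation":[0,0,0]}

```text
time: 8.15
position: [0.6254, -0.3318, 0.1862]
tool_rot: [-0.95, 1.353, 0.95]
ft_force: [-0.2, -0.2, -0.9]
grip_width: 0.244
```

```bash
python3 -c "
from h import *
togo([.6262,-.3317,.139],70.15)"
```

```text
rot [-0.0001  0.0001  0.0001]
t 8.15 pos [ 0.6254 -0.3318  0.1862] shift [ 1.887 -0.026  0.015] F [-0.2 -0.2 -0.9] q7 [-0.08  0.56  0.79  1.36 -0.39  1.38  1.93] w 0.244
```

Request:
play_rows:
  targets:
    - {"claw":1,"linear":[0.4,0,0],"rotation":[0,0,0]}
    - {"claw":1,"linear":[0.4,0,0],"rotation":[0,0,0]}
    - {"claw":1,"linear":[0.4,0,0],"rotation":[0,0,0]}
    - {"claw":1,"linear":[0.3,0,0],"rotation":[0,0,0]}
    - {"claw":1,"linear":[0.2,0,0],"rotation":[0,0,0]}
    - {"claw":1,"linear":[0,0,0],"rotation":[0,0,0]}

```text
time: 8.65
position: [0.6251, -0.3314, 0.1377]
tool_rot: [-0.949, 1.354, 0.952]
ft_force: [-0.3, 0.1, -1.0]
grip_width: 0.245
```

```bash
python3 -c "
from h import *
togo([.6262,-.3317,.139],70.15)"
```

```text
rot [ 0.      0.0001 -0.0011]
t 8.65 pos [ 0.6251 -0.3314  0.1377] shift [-0.052 -0.047  0.003] F [-0.3  0.1 -1. ] q7 [-0.08  0.59  0.78  1.42 -0.42  1.3   1.95] w 0.245
```

Request:
play_rows:
  targets:
    - {"claw":0.3,"linear":[0,0,0],"rotation":[0,0,0]}
    - {"claw":0.3,"linear":[0,0,0],"rotation":[0,0,0]}
    - {"claw":0.3,"linear":[0,0,0],"rotation":[0,0,0]}
    - {"claw":0.3,"linear":[0,0,0],"rotation":[0,0,0]}
    - {"claw":0.3,"linear":[0,0,0],"rotation":[0,0,0]}
    - {"claw":0.3,"linear":[0,0,0],"rotation":[0,0,0]}
    - {"claw":0.3,"linear":[0,0,0],"rotation":[0,0,0]}
    - {"claw":0.3,"linear":[0,0,0],"rotation":[0,0,0]}

```text
time: 9.32
position: [0.6271, -0.3329, 0.1417]
tool_rot: [-0.954, 1.351, 0.946]
ft_force: [0.3, 0.5, 0.5]
grip_width: 0.682
```

```bash
python3 -c "
from h import *
togo([.6262,-.3317,.30],70.15)
im=get_image('wrist'); cv2.imwrite('pics/w4.png',im)"
```

```text
rot [ 0.0001 -0.0004  0.0031]
t 9.32 pos [ 0.6271 -0.3329  0.1417] shift [-6.331  0.018  0.03 ] F [0.3 0.5 0.5] q7 [-0.08  0.59  0.78  1.41 -0.42  1.3   1.95] w 0.682
```

View pics/w4.png

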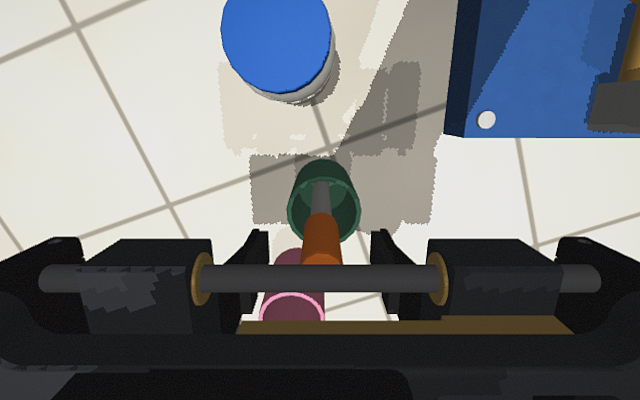

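The rod stands free and upright inside the green cup, between the open fingers: cup rim around (323,205), rod from (320,190) to (322,260). Lifting off vertically.

Request:
play_rows:
  targets:
    - {"claw":0.3,"linear":[-0.3,0,0],"rotation":[0,0,0]}
    - {"claw":0.3,"linear":[-0.5,0,0],"rotation":[0,0,0]}
    - {"claw":0.3,"linear":[-0.8,0,0],"rotation":[0,0,0]}
    - {"claw":0.3,"linear":[-1,0,0],"rotation":[0,0,0]}
    - {"claw":0.3,"linear":[-1,0,0],"rotation":[0,0,0]}
    - {"claw":0.3,"linear":[-1,0,0],"rotation":[0,0,0]}
    - {"claw":0.3,"linear":[-1,0,0],"rotation":[0,0,0]}
    - {"claw":0.3,"linear":[-0.6,0,0],"rotation":[0,0,0]}
    - {"claw":0.3,"linear":[0,0,0],"rotation":[0,0,0]}

```text
time: 10.12
position: [0.6252, -0.3326, 0.3111]
tool_rot: [-0.955, 1.352, 0.944]
ft_force: [0.7, 0.2, 0.7]
grip_width: 0.702
```

```bash
cat >> h.py <<'E'
C,YAW=np.array([.5433,-.0475]),np.radians(-19.85)
def lev(th,r=.095): # world point on lever at opening th
    a=YAW-np.pi/2-th; return C+r*np.array([np.cos(a),np.sin(a)])
E
python3 - <<'E'
from h import *
t=cv2.imread('pics/top0.png'); T=cam('top')
b=max(blobs(mask(t,(0,200,120),(4,255,255))),key=lambda b:b[1][4])[2]
w=plane(T,np.argwhere(b)[:,::-1],.099)[:,:2]; d=w-C; w=w[np.hypot(*d.T)>.035]
v=cv2.fitLine(w.astype(np.float32),2,0,.01,.01).ravel(); print('lever opening now',YAW-np.pi/2-np.arctan2(*(-v[1::-1]*np.sign(v[1]))) , v)
m=(w.mean(0)-C); print(YAW-np.pi/2-np.arctan2(m[1],m[0]))
for th in (.1,.35,.6,.877): print(th,lev(th).round(4))
togo([*lev(.12),.25],-70.1)
E
```

```text
lever opening now 0.0408250219683477 [ 0.3776646   0.9259425   0.5134818  -0.12404743]
0.025008203373708016
0.1 [ 0.5023 -0.1332]
0.35 [ 0.4824 -0.1204]
0.6 [ 0.4662 -0.103 ]
0.877 [ 0.454  -0.0798]
rot [1.5579 0.0043 0.0035]
t 10.12 pos [ 0.6252 -0.3326  0.3111] shift [2.384 7.427 5.842] F [0.7 0.2 0.7] q7 [-0.06  0.51  0.82  1.16 -0.37  1.6   1.9 ] w 0.702
```

Request:
play_rows:
  targets:
    - {"claw":0.3,"linear":[0,0,0],"rotation":[0.078,0,0]}
    - {"claw":0.3,"linear":[0,0,0],"rotation":[0.078,0,0]}
    - {"claw":0.3,"linear":[0,0,0],"rotation":[0.078,0,0]}
    - {"claw":0.3,"linear":[0,0,0],"rotation":[0.078,0,0]}
    - {"claw":0.3,"linear":[0,0,0],"rotation":[0.078,0,0]}
    - {"claw":0.3,"linear":[0,0,0],"rotation":[0.078,0,0]}
    - {"claw":0.3,"linear":[0,0,0],"rotation":[0.078,0,0]}
    - {"claw":0.3,"linear":[0,0,0],"rotation":[0.078,0,0]}
    - {"claw":0.3,"linear":[0,0,0],"rotation":[0.078,0,0]}
    - {"claw":0.3,"linear":[0,0,0],"rotation":[0.078,0,0]}

```text
time: 10.95
position: [0.6233, -0.3331, 0.3128]
tool_rot: [0.019, 1.563, -0.025]
ft_force: [0.0, -0.4, -0.2]
grip_width: 0.698
```

Request:
play_rows:
  targets:
    - {"claw":0.25,"linear":[0,0,0],"rotation":[0.078,0,0]}
    - {"claw":0.25,"linear":[0,0,0],"rotation":[0.078,0,0]}
    - {"claw":0.25,"linear":[0,0,0],"rotation":[0.078,0,0]}
    - {"claw":0.25,"linear":[0,0,0],"rotation":[0.078,0,0]}
    - {"claw":0.25,"linear":[0,0,0],"rotation":[0.078,0,0]}
    - {"claw":0.25,"linear":[0,0,0],"rotation":[0.078,0,0]}
    - {"claw":0.25,"linear":[0,0,0],"rotation":[0.078,0,0]}
    - {"claw":0.25,"linear":[0,0,0],"rotation":[0.06,0,0]}
    - {"claw":0.25,"linear":[0,0,0],"rotation":[0,0,0]}
    - {"claw":0.25,"linear":[0,0,0],"rotation":[0,0,0]}

```text
time: 11.78
position: [0.6212, -0.3315, 0.3084]
tool_rot: [0.783, 1.423, -0.782]
ft_force: [0.0, -0.7, 0.7]
grip_width: 0.747
```

```bash
python3 -c "
from h import *
togo([*lev(.12),.30],-70.1)"
```

```text
rot [ 0.1394  0.001  -0.0009]
t 11.78 pos [ 0.6212 -0.3315  0.3084] shift [ 0.319  0.2   -9.312] F [ 0.  -0.7  0.7] q7 [-0.22  0.65  1.19  1.18 -0.6   1.66 -0.19] w 0.747
```

Request:
play_rows:
  targets:
    - {"claw":0.25,"linear":[0,0,-0.6],"rotation":[0,0,0]}
    - {"claw":0.25,"linear":[0,0,-1],"rotation":[0,0,0]}
    - {"claw":0.25,"linear":[0,0,-1],"rotation":[0,0,0]}
    - {"claw":0.25,"linear":[0,0,-1],"rotation":[0,0,0]}
    - {"claw":0.25,"linear":[0,0,-1],"rotation":[0,0,0]}
    - {"claw":0.25,"linear":[0,0,-0.7],"rotation":[0,0,0]}
    - {"claw":0.25,"linear":[0,0,0],"rotation":[0,0,0]}

```text
time: 12.37
position: [0.5445, -0.2173, 0.3032]
tool_rot: [0.767, 1.435, -0.772]
ft_force: [1.0, -0.3, 0.3]
grip_width: 0.746
```

```bash
python3 -c "
from h import *
togo([*lev(.12),.30],-70.1)"
```

```text
rot [ 0.1509 -0.0009  0.0034]
t 12.37 pos [ 0.5445 -0.2173  0.3032] shift [ 0.132  0.408 -3.804] F [ 1.  -0.3  0.3] q7 [-0.64  0.31  1.21  1.52 -0.28  1.52 -0.41] w 0.746
```

Request:
play_rows:
  targets:
    - {"claw":0.25,"linear":[0,0.1,-0.8],"rotation":[0,0,0]}
    - {"claw":0.25,"linear":[0,0.1,-0.9],"rotation":[0,0,0]}
    - {"claw":0.25,"linear":[0,0.1,-0.9],"rotation":[0,0,0]}
    - {"claw":0.25,"linear":[0,0.1,-0.8],"rotation":[0,0,0]}
    - {"claw":0.25,"linear":[0,0,0],"rotation":[0,0,0]}
    - {"claw":0.25,"linear":[0,0,0],"rotation":[0.05,0,0]}
    - {"claw":0.25,"linear":[0,0,0],"rotation":[0,0,0]}

```text
time: 12.95
position: [0.505, -0.1406, 0.3029]
tool_rot: [0.82, 1.413, -0.821]
ft_force: [0.2, 0.7, 0.2]
grip_width: 0.748
```

```bash
python3 -c "
from h import *
togo([*lev(.12),.20],-70.1)"
```

```text
rot [ 0.1085 -0.0009  0.0012]
t 12.95 pos [ 0.505  -0.1406  0.3029] shift [ 4.117  0.016 -0.368] F [0.2 0.7 0.2] q7 [-0.96 -0.    1.2   1.66  0.    1.48 -0.82] w 0.748
```

Request:
play_rows:
  targets:
    - {"claw":0.25,"linear":[0.3,0,-0.35],"rotation":[0.05,0,0]}
    - {"claw":0.25,"linear":[0.7,0,0],"rotation":[0.055,0,0]}
    - {"claw":0.25,"linear":[0.8,0,0],"rotation":[0,0,0]}
    - {"claw":0.25,"linear":[0.8,0,0],"rotation":[0,0,0]}
    - {"claw":0.25,"linear":[0.8,0,0],"rotation":[0,0,0]}
    - {"claw":0.25,"linear":[0.5,0,0],"rotation":[0,0,0]}
    - {"claw":0.25,"linear":[0,0,0],"rotation":[0,0,0]}

```text
time: 13.53
position: [0.5038, -0.1439, 0.2039]
tool_rot: [0.942, 1.348, -0.946]
ft_force: [-0.3, 0.0, -0.0]
grip_width: 0.749
```

```bash
python3 -c "
from h import *
togo([*lev(.12),.074],-70.1)
im=get_image('wrist');W=cam('wrist')
for th,c in((.04,(0,255,0)),(.877,(255,0,255))):
  p=proj(W,[[*lev(th,.05),.099],[*lev(th,.13),.099]]).astype(int); cv2.line(im,tuple(map(int,p[0])),tuple(map(int,p[1])),c,1)
cv2.imwrite('pics/w5.png',im)"
```

```text
rot [ 0.0039  0.005  -0.0013]
t 13.53 pos [ 0.5038 -0.1439  0.2039] shift [ 5.192  0.03  -0.518] F [-0.3  0.  -0. ] q7 [-0.9   0.08  1.19  1.82 -0.08  1.28 -0.91] w 0.749
```

View pics/w5.png

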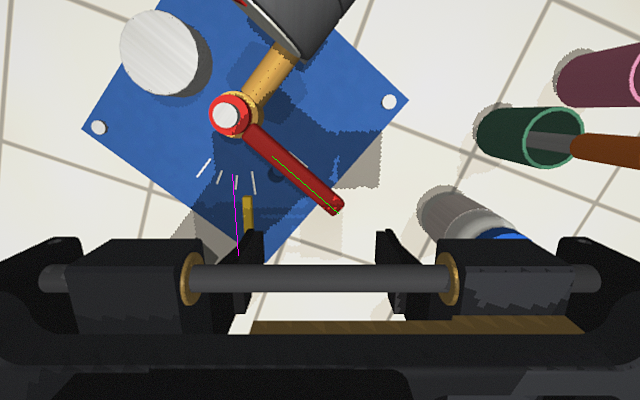

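The lever in the wrist view (230,115) to (338,205) matches my 0.04 rad line, and it lies between the open fingers. Descending to straddle it.

Request:
play_rows:
  targets:
    - {"claw":0.1,"linear":[0,0.2,-0.33],"rotation":[0.004,0.004,0]}
    - {"claw":0.1,"linear":[0.5,0,0],"rotation":[0,0,0]}
    - {"claw":0.1,"linear":[0.8,0,0],"rotation":[0,0,0]}
    - {"claw":0.1,"linear":[0.6,0,0],"rotation":[0,0,0]}
    - {"claw":0.1,"linear":[0,0,0],"rotation":[0,0,0]}
    - {"claw":0.1,"linear":[0,0,0],"rotation":[0,0,0]}

```text
time: 14.08
position: [0.5112, -0.1363, 0.159]
tool_rot: [0.95, 1.343, -0.943]
ft_force: [0.4, 0.1, 0.0]
grip_width: 0.895
```

```bash
python3 -c "
from h import *
togo([*lev(.05),.076],-70.1)"
```

```text
rot [ 0.0014  0.0043 -0.0065]
t 14.08 pos [ 0.5112 -0.1363  0.159 ] shift [ 3.318 -0.191 -0.13 ] F [0.4 0.1 0. ] q7 [-0.85  0.17  1.17  1.88 -0.17  1.19 -0.85] w 0.895
```

Request:
play_rows:
  targets:
    - {"claw":0.1,"linear":[0.3,-0.19,-0.13],"rotation":[0.001,0.004,-0.006]}
    - {"claw":0.1,"linear":[0.7,0,0],"rotation":[0,0,0]}
    - {"claw":0.1,"linear":[0.6,0,0],"rotation":[0,0,0]}
    - {"claw":0.1,"linear":[0,0,0],"rotation":[0,0,0]}

```text
time: 14.42
position: [0.508, -0.1343, 0.1204]
tool_rot: [0.95, 1.351, -0.943]
ft_force: [-0.6, 0.7, 0.2]
grip_width: 0.904
```

```bash
python3 -c "
from h import *
togo([*lev(.05),.076],-70.1)"
```

```text
rot [ 0.002   0.0002 -0.0036]
t 14.42 pos [ 0.508  -0.1343  0.1204] shift [ 1.776 -0.073  0.011] F [-0.6  0.7  0.2] q7 [-0.8   0.23  1.14  1.92 -0.24  1.13 -0.79] w 0.904
```

Request:
play_rows:
  targets:
    - {"claw":0.1,"linear":[0.4,-0.07,0],"rotation":[0.002,0,-0.003]}
    - {"claw":0.1,"linear":[0.5,0,0],"rotation":[0,0,0]}
    - {"claw":0.1,"linear":[0.5,0,0],"rotation":[0,0,0]}
    - {"claw":0.1,"linear":[0.3,0,0],"rotation":[0,0,0]}
    - {"claw":0.1,"linear":[0,0,0],"rotation":[0,0,0]}

```text
time: 14.83
position: [0.5079, -0.1345, 0.0763]
tool_rot: [0.951, 1.351, -0.946]
ft_force: [-0.3, 0.3, -0.6]
grip_width: 0.902
```

```bash
python3 -c "
from h import *
togo([*lev(.05),.076],-70.1);togo([*lev(.3),.076]);togo([*lev(.6),.076]);togo([*lev(.877),.076])"
```

```text
rot [ 0.0008  0.0003 -0.0025]
t 14.83 pos [ 0.5079 -0.1345  0.0763] shift [ 0.011 -0.056  0.005] F [-0.3  0.3 -0.6] q7 [-0.74  0.31  1.09  1.96 -0.32  1.05 -0.73] w 0.902
t 14.83 pos [ 0.5079 -0.1345  0.0763] shift [ 0.008 -0.667 -0.719] F [-0.3  0.3 -0.6] q7 [-0.74  0.31  1.09  1.96 -0.32  1.05 -0.73] w 0.902
t 14.83 pos [ 0.5079 -0.1345  0.0763] shift [ 0.006 -1.136 -1.754] F [-0.3  0.3 -0.6] q7 [-0.74  0.31  1.09  1.96 -0.32  1.05 -0.73] w 0.902
t 14.83 pos [ 0.5079 -0.1345  0.0763] shift [ 0.004 -1.279 -2.793] F [-0.3  0.3 -0.6] q7 [-0.74  0.31  1.09  1.96 -0.32  1.05 -0.73] w 0.902
```

Request:
play_rows:
  targets:
    - {"claw":0.1,"linear":[0,-0.22,-0.24],"rotation":[0,0,0]}
    - {"claw":0.1,"linear":[0,-0.22,-0.24],"rotation":[0,0,0]}
    - {"claw":0.1,"linear":[0,-0.22,-0.24],"rotation":[0,0,0]}
    - {"claw":0.1,"linear":[0,-0.13,-0.26],"rotation":[0,0,0]}
    - {"claw":0.1,"linear":[0,-0.12,-0.26],"rotation":[0,0,0]}
    - {"claw":0.1,"linear":[0,-0.11,-0.26],"rotation":[0,0,0]}
    - {"claw":0.1,"linear":[0,-0.1,-0.26],"rotation":[0,0,0]}
    - {"claw":0.1,"linear":[0,0,0],"rotation":[0,0,0]}

```text
time: 15.5
position: [0.4636, -0.1129, 0.076]
tool_rot: [0.947, 1.334, -0.958]
ft_force: [0.8, 0.1, 0.0]
grip_width: 0.897
```

```bash
python3 -c "
from h import *
togo([*lev(.6),.076],-70.1);togo([*lev(.877),.076])"
```

```text
rot [-0.0044  0.0109 -0.0025]
t 15.5 pos [ 0.4636 -0.1129  0.076 ] shift [-0.005  0.231 -0.335] F [0.8 0.1 0. ] q7 [-0.92  0.12  1.16  2.08 -0.12  1.   -0.93] w 0.897
t 15.5 pos [ 0.4636 -0.1129  0.076 ] shift [-0.024  0.079 -1.373] F [0.8 0.1 0. ] q7 [-0.92  0.12  1.16  2.08 -0.12  1.   -0.93] w 0.897
```

Request:
play_rows:
  targets:
    - {"claw":0.1,"linear":[0,0.06,-0.24],"rotation":[-0.004,0.01,-0.002]}
    - {"claw":0.1,"linear":[0,0.02,-0.24],"rotation":[0,0,0]}
    - {"claw":0.1,"linear":[0,0,-0.24],"rotation":[0,0,0]}
    - {"claw":0.1,"linear":[0,0,-0.24],"rotation":[0,0,0]}
    - {"claw":0.1,"linear":[0,0,-0.2],"rotation":[0,0,0]}
    - {"claw":0.1,"linear":[0,0,0],"rotation":[0,0,0]}

```text
time: 16.0
position: [0.4565, -0.0893, 0.0778]
tool_rot: [0.95, 1.344, -0.953]
ft_force: [-0.4, -0.2, -0.0]
grip_width: 0.903
```

```bash
python3 -c "
from h import *
togo([*lev(.877),.076],-70.1)"
```

```text
rot [-0.0026  0.0047 -0.0021]
t 16.0 pos [ 0.4565 -0.0893  0.0778] shift [ 0.07   0.033 -0.392] F [-0.4 -0.2 -0. ] q7 [-0.97  0.07  1.15  2.1  -0.07  1.01 -1.01] w 0.903
```

Request:
play_rows:
  targets:
    - {"claw":0.1,"linear":[0.05,0.03,-0.2],"rotation":[-0.002,0.004,-0.002]}
    - {"claw":0.1,"linear":[0,0,-0.2],"rotation":[0,0,0]}
    - {"claw":0.1,"linear":[0,0,0],"rotation":[0,0,0]}
    - {"claw":0.1,"linear":[0,0,0],"rotation":[0,0,0]}
  newtons: 15

```text
time: 16.33
position: [0.454, -0.0794, 0.0769]
tool_rot: [0.949, 1.352, -0.951]
ft_force: [0.3, -3.4, 0.8]
grip_width: 0.903
```

```bash
python3 -c "
from h import *
togo([*lev(.877),.076],-70.1)
im=get_image('wrist');W=cam('wrist')
p=proj(W,[[*lev(.877,.085),.055],[*lev(.877,.155),.055]]).astype(int); cv2.line(im,tuple(map(int,p[0])),tuple(map(int,p[1])),(255,0,255),1)
cv2.imwrite('pics/w6.png',im)"
```

```text
rot [-0.0004  0.0008 -0.0001]
t 16.33 pos [ 0.454  -0.0794  0.0769] shift [ 0.035 -0.007  0.014] F [ 0.3 -3.4  0.8] q7 [-0.99  0.06  1.15  2.11 -0.06  1.01 -1.03] w 0.903
```

View pics/w6.png

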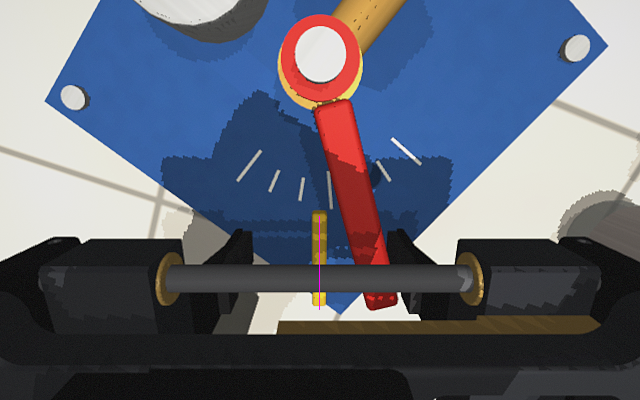

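The flag (320,210–305) is centred between the fingers and matches my projected line. The lever rests against the right finger, about 19° short. Closing will centre it on the flag.

Request:
play_rows:
  targets:
    - {"claw":1,"linear":[0,0,0],"rotation":[0,0,0]}
    - {"claw":1,"linear":[0,0,0],"rotation":[0,0,0]}
    - {"claw":1,"linear":[0,0,0],"rotation":[0,0,0]}
    - {"claw":1,"linear":[0,0,0],"rotation":[0,0,0]}
    - {"claw":1,"linear":[0,0,0],"rotation":[0,0,0]}
    - {"claw":1,"linear":[0,0,0],"rotation":[0,0,0]}
    - {"claw":1,"linear":[0,0,0],"rotation":[0,0,0]}
    - {"claw":1,"linear":[0,0,0],"rotation":[0,0,0]}
    - {"claw":1,"linear":[0,0,0],"rotation":[0,0,0]}
    - {"claw":1,"linear":[0,0,0],"rotation":[0,0,0]}

```text
time: 17.22
position: [0.4524, -0.0821, 0.0764]
tool_rot: [0.948, 1.352, -0.956]
ft_force: [-1.3, -3.4, 0.5]
grip_width: 0.227
```

Request:
play_rows:
  targets:
    - {"claw":1,"linear":[0,0,0],"rotation":[0,0,0]}
    - {"claw":1,"linear":[0,0,0],"rotation":[0,0,0]}
    - {"claw":1,"linear":[0,0,0],"rotation":[0,0,0]}
    - {"claw":1,"linear":[0,0,0],"rotation":[0,0,0]}
    - {"claw":1,"linear":[0,0,0],"rotation":[0,0,0]}
    - {"claw":1,"linear":[0,0,0],"rotation":[0,0,0]}

```text
time: 17.72
position: [0.4521, -0.0814, 0.0764]
tool_rot: [0.948, 1.354, -0.956]
ft_force: [-1.9, -4.0, 0.1]
grip_width: 0.207
```

```bash
python3 -c "
from h import *
togo([*lev(.877),.076],-70.1)"
```

```text
rot [-0.0018  0.0011  0.003 ]
t 17.72 pos [ 0.4521 -0.0814  0.0764] shift [ 0.014  0.092 -0.032] F [-1.9 -4.   0.1] q7 [-0.99  0.06  1.15  2.11 -0.06  1.02 -1.03] w 0.207
```

Request:
play_rows:
  targets:
    - {"claw":0.3,"linear":[0,0,0],"rotation":[0,0,0]}
    - {"claw":0.3,"linear":[0,0,0],"rotation":[0,0,0]}
    - {"claw":0.3,"linear":[0,0,0],"rotation":[0,0,0]}
    - {"claw":0.3,"linear":[0,0,0],"rotation":[0,0,0]}
    - {"claw":0.3,"linear":[0,0,0],"rotation":[0,0,0]}
    - {"claw":0.3,"linear":[0,0,0],"rotation":[0,0,0]}
    - {"claw":0.3,"linear":[0,0,0],"rotation":[0,0,0]}
    - {"claw":0.3,"linear":[0,0,0],"rotation":[0,0,0]}

```text
time: 18.38
position: [0.4536, -0.0758, 0.0764]
tool_rot: [0.951, 1.357, -0.948]
ft_force: [-0.3, 0.1, -0.3]
grip_width: 0.673
```

Request:
play_rows:
  targets:
    - {"claw":0.3,"linear":[-0.3,0,0],"rotation":[0,0,0]}
    - {"claw":0.3,"linear":[-0.5,0,0],"rotation":[0,0,0]}
    - {"claw":0.3,"linear":[-0.8,0,0],"rotation":[0,0,0]}
    - {"claw":0.3,"linear":[-0.8,0,0],"rotation":[0,0,0]}
    - {"claw":0.3,"linear":[-0.8,0,0],"rotation":[0,0,0]}
    - {"claw":0.3,"linear":[-0.8,0,0],"rotation":[0,0,0]}
    - {"claw":0.3,"linear":[-0.8,0,0],"rotation":[0,0,0]}
    - {"claw":0.3,"linear":[-0.5,0,0],"rotation":[0,0,0]}
    - {"claw":0.3,"linear":[0,0,0],"rotation":[0,0,0]}
    - {"claw":0.3,"linear":[0,0,0],"rotation":[0,0,0]}

```text
time: 19.22
position: [0.4522, -0.0769, 0.214]
tool_rot: [0.953, 1.358, -0.951]
ft_force: [0.3, -0.1, -0.0]
grip_width: 0.702
```

Run:
```python
from h import *
togo([*lev(.877),.2],-70.1)
im=get_image('wrist');W=cam('wrist')
b=max(blobs(mask(im,(0,170,70),(4,255,255))),key=lambda b:b[1][4])[2]
w=plane(W,np.argwhere(b)[:,::-1],.099)[:,:2]; w=w[np.hypot(*(w-C).T)>.035]
v=cv2.fitLine(w.astype(np.float32),2,0,.01,.01).ravel(); m=w.mean(0)-C
print('lever opening: line',YAW-np.pi/2-np.arctan2(-v[1]*np.sign(v[0]),-abs(v[0])),'mean',YAW-np.pi/2-np.arctan2(m[1],m[0]),len(w))
a=cv2.resize(get_image('side')[60:270,240:440],(400,420))
cv2.imwrite('pics/w7.png',np.hstack([a,cv2.copyMakeBorder(im[0:330,150:550],0,90,0,0,0)]))
```

```text
rot [-0.0015 -0.0028  0.0012]
t 19.22 pos [ 0.4522 -0.0769  0.214 ] shift [0.561 0.028 0.135] F [ 0.3 -0.1 -0. ] q7 [-0.99 -0.23  0.99  1.94  0.19  1.34 -1.28] w 0.702
lever opening: line 0.8684973842959234 mean 0.8729031935655172 1679
```

View pics/w7.png

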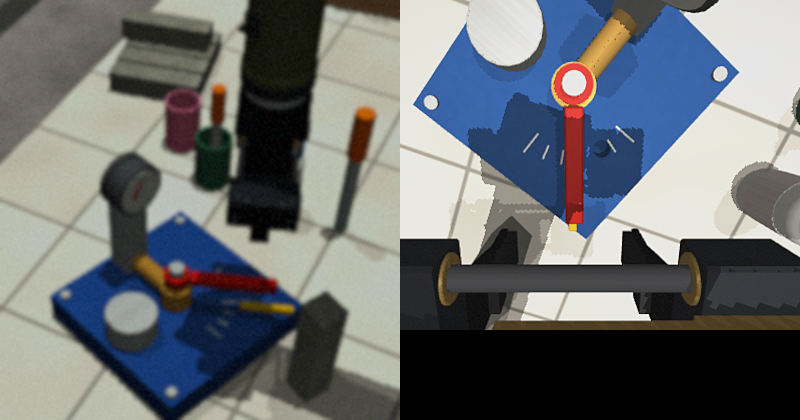

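The lever (574,100) to (574,225) covers the flag, whose end shows at (574,227). The rod stands in the green cup at (213,120), and the prism and jar look unmoved. Handing in.

```bash
python3 -c "
from bench import *
print(close_job())"
```

```text
the job is handed in; nothing more can be done
None
```

I pulled the smaller orange-handled rod out of the rig and lowered it into the green cup, letting go with its foot about 1 mm above the cup floor. Then I pushed the red lever round with the open fingers, closed them on it over the flag to centre it, let go and lifted clear. The job was handed in at about 19 s; no verdict was reported.

**Last checks:**
- **Lever:** opening 0.868–0.873 rad measured against the flag's 0.877, so it is under 0.01 rad off; the limit is 0.085.
- **Rod and cup:** the rod stands in the cup, and the cup is upright. I judged this by eye from the side and wrist pictures.
- **Bystanders:** the prism and jar look unmoved in the last pictures. The comparator and tin were not in those crops, but the arm only passed well above them.
- **Robot:** it touches nothing. The tool is 214 mm above the bench and the force reading is about 0.

No check failed or disagreed. Joint 3 came to 1.21 rad (limit 1.24) and joint 2 to -0.23 rad (limit -0.3), both within range in every reading.

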